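# Slide the instrument case between the dispensers into its bay

### The job

Push the flat instrument case along the counter with the fingertips, through the narrow gap between the round dispenser and the square dispenser, until it sits on the grey bay mat, fully home and square against the aluminium stop bar. Keep it flat on the counter the whole way, never lifting or tipping it, leave the other things on the counter where they are, and let go at the end.

Things in the scene. Friction and masses are not known exactly. Their poses are not given: they have to be found in the camera images.
- case: loose flat closed box, 124 (x) by 92 (y) by 26 mm tall, upright sides, white tray, clear lid over steel tools, 0.2 to 0.45 kg, too wide to grasp; slides at a few N. Origin: centre of its underside, z up. Starts with its x axis within 20 degrees of the bay's, its centre at bay x -350 to -320 mm, y within 35 mm.
- bay: fixed bay: thin grey mat (no step) ended at +x by an aluminium stop bar, 112 mm wide, 18 mm tall, its near face at x = +62 mm. Origin on the counter where the case's centre is when home; +x is the push direction (roughly the robot's left), through the gap (around x = -140 mm, y = 0) to the bar; z up. Home: case length along x, a 92 mm side on the bar, either end leading.
- round_dispenser: fixed obstacle, a low white ceramic drum with a steel lid, radius 40 mm, 45 mm tall; origin at the centre of its underside. It flanks the gap on the bay's +y side, about 91 mm from the bay's x axis.
- square_dispenser: fixed obstacle, a low aluminium box 80 by 80 mm, 45 mm tall, set square with the bay; origin at the centre of its underside. It flanks the gap on the bay's -y side, about 91 mm from the bay's x axis. The free gap between the two dispensers is about 100 to 104 mm wide.
- sanitiser: bystander: small bottle with a blue cap, radius 22 mm, 95 mm tall; origin at the centre of its underside
- cream_jar: bystander: jar, radius 26 mm, 45 mm tall, beyond the stop bar; origin at the centre of its underside
- phone: bystander: phone in a dark red cover lying flat beside the bay mat, 150 by 74 by 9 mm (long side x); origin at the centre of its underside
- drops: bystander: small bottle, radius 14 mm, 70 mm tall, beside the bay mat; origin at the centre of its underside
- nail_file: bystander: wooden file lying flat, 130 by 18 by 5 mm (long side x); origin at the centre of its underside
- spectacles: bystander: opened spectacles standing on their rims and temples, 126 mm wide (y), 120 mm deep (x), 38 mm tall; origin on the counter in the middle of the front frame
Not all that is in view belongs to the job. What is shaped like the case but brown is not meant.

How it is judged:
By the outcome, as a careful person would: the job done as asked, in the order asked, and still so for the second after the job is handed in, with the robot touching nothing.
It also fails if it takes over 72 s, if anything falls off the work surface, if the arm or the gripper's body presses on something with over 40 N, if the wrist force passes 120 N, or if a joint passes its speed limit or range.

### The arm

A 6-joint arm with a two-finger parallel gripper is mounted at the origin on the work surface. World frame = base frame: x ahead of the robot, y to its left, z up, the work surface at z = 0. Lengths are in mm, angles in rad, forces in N, time in s.
With the tool pointing down it reaches from about 300 to 950 mm from the base axis. Payload 3.1 kg.
Tool frame: the origin (TCP) lies midway between the tips of the shut fingers; the grasp point (between the pads) lies 19 mm behind it; z points along the fingers, y is the line along which they close (so a half turn about z gives the same grasp; the last joint's range is limited). The gripper opens to 85 mm and grips with 20 to 120 N. Pads are 22 mm wide; open, the fingers measure 114 mm over their backs; the gripper's body (76 mm by 85 mm) begins 54 mm behind the grasp point. The pads swing forward as they close: fully open they stand 13 mm farther back than shut.
Start: joints at [-1.188, 0.308, 1.634, -0, 1.2, -0.07], TCP at [273.404, -562.034, 193.372] pointing down, gripper open.
Joint ranges: [-3.06, 3.06], [-0.79, 1.96], [0.05, 2.63], [-1.19, 4.34], [0.05, 2.64], [-2.94, 2.94]. Speed limits (rad/s): [2.79, 2.79, 3.14, 3.14, 3.14, 3.14].

### API

Orientations are given as [roll, pitch, yaw] about the fixed x, y, z axes, in that order (R = Rz(yaw) Ry(pitch) Rx(roll)).
In Python, from rig import r gives the robot as it stands. Calls block until the motion is done:
- r.move_ptp(position, orientation): joint-space move of the TCP to a pose.
- r.move_linear(position, rate=150, frame=None, guard=None): straight line of the TCP; frame=None keeps the orientation; rate is the mean speed in mm/s. With guard (N) it stops when the force on the tool has changed by that much, and returns True; else False.
- r.goto_joints(angles): joint-space move.
- r.command_gripper(opening, strength=None): opening from 0.0 (shut) to 1.0 (fully open); strength is the grip in N (None keeps the last); returns when the fingers have stopped.
- r.hold(seconds).
- r.inverse_kinematics(position, orientation): joint angles nearest the present ones, or None.
- r.get_state(): the state.
- r.get_image(name): name is "scene" or "top" or "wrist"; returns a dict with "img" (384x512x3 uint8, red, green, blue), "fx", "fy", "cx", "cy" (pixels), "distortion" ([k1, k2, p1, p2, k3] as OpenCV has them; the pictures are not rectified), "view" (4x4, takes a point from world to camera coordinates). Camera axes: x right, y down, z forward; pixel columns grow to the right and rows downward; lengths in mm; the calibration is good to about 2 mm. A picture is of the moment at which its call begins. There is no depth.
A pose or a line that the arm cannot do raises r.MotionError and nothing moves.
- r.job_done(): hands the job in; it is judged then, once.
The state is a dict: "time": time; "joint_pos": joint angles; "qd": joint speeds; "tau": joint torques, N m; "tool_pos": TCP position; "tool_rot": TCP orientation; "force": force on the tool from outside, world axes, zero at the start; "torque": the same for the moment, N m; "grip_width": opening from 0.0 (shut) to 1.0 (fully open); "grasp_force": force on a finger pad.
Only numpy, scipy, OpenCV 4.12 (cv2) and the standard library are available. Lean on these libraries where they do the work, as an engineer would, in place of code of your own. Each camera call takes 0.05 s, during which the arm holds its last target. There are 200 camera calls.

## Working session

There is one attempt and no reset: what is moved stays moved. The work goes in short steps, each a Python script; the robot and the scene stay as the last script left them, time stands still between calls to the robot, and variables do not carry over. Pictures are saved under pics/ and viewed, at most 10 in all, crops included, and the job is handed in when it is done.

```bash
mkdir -p pics; ls
python3 - <<'E'
from rig import r
import cv2,pickle
for n in ["scene","top"]:
    d=r.get_image(n); cv2.imwrite(f"pics/{n}0.png",d["img"][:,:,::-1]); pickle.dump(d,open(f"{n}0.pkl","wb"))
    print(n,d["fx"],d["cx"],d["cy"],d["distortion"],d["view"])
E
```

```text
pics
scene 359.92829032745215 254.02102850913005 190.39665277337704 [-0.09095099  0.          0.          0.          0.        ] [[-6.56688204e-01  7.54161731e-01 -8.27993453e-04  4.07841884e+02]
 [ 5.37477676e-01  4.67239298e-01 -7.02000845e-01 -2.74845000e+02]
 [-5.29035302e-01 -4.61440703e-01 -7.12175630e-01  1.19235131e+03]
 [ 0.00000000e+00  0.00000000e+00  0.00000000e+00  1.00000000e+00]]
top 449.534396799265 258.22393109209776 186.20819959287692 [-0.17974254  0.          0.          0.          0.        ] [[-1.68458103e-02 -9.99744809e-01  1.50511245e-02  2.35230488e+00]
 [-9.95076988e-01  1.52930065e-02 -9.79178851e-02  5.78441862e+02]
 [ 9.76627203e-02 -1.66265338e-02 -9.95080676e-01  1.02192685e+03]
 [ 0.00000000e+00  0.00000000e+00  0.00000000e+00  1.00000000e+00]]
```

View pics/top0.png

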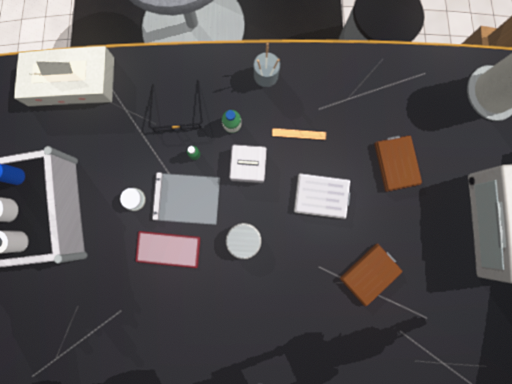

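View pics/scene0.png

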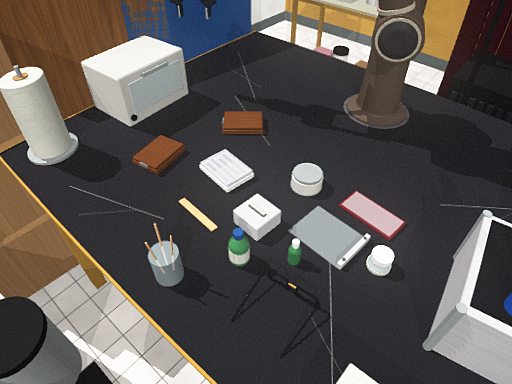

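The top view shows the white case with steel tools at (322,196). The two similar brown boxes at (398,163) and (371,275) are decoys. The mat is at (187,198) with the bar at (157,197), the square dispenser at (248,163), and the round one at (244,241).

```bash
cat > h.py <<'E'
import numpy as np, cv2
def ray(d,uv,z):
    K=np.array([[d["fx"],0,d["cx"]],[0,d["fy"],d["cy"]],[0,0,1.]])
    p=cv2.undistortPoints(np.array(uv,float).reshape(-1,1,2),K,np.array(d["distortion"]))[:,0]
    V=np.array(d["view"]);R,t=V[:3,:3],V[:3,3];c=-R.T@t
    g=np.c_[p,np.ones(len(p))]@R
    return (c+g*((z-c[2])/g[:,2])[:,None])[:,:2]
def blob(d,box,lo,hi,z,close=5):
    """world outline (on plane z) of the largest blob in box=(u0,v0,u1,v1) with HSV in [lo,hi]"""
    u0,v0,u1,v1=box
    m=cv2.inRange(cv2.cvtColor(d["img"][v0:v1,u0:u1],cv2.COLOR_RGB2HSV),lo,hi)
    m=cv2.morphologyEx(m,cv2.MORPH_CLOSE,np.ones((close,close)))
    c=max(cv2.findContours(m,cv2.RETR_EXTERNAL,cv2.CHAIN_APPROX_NONE)[0],key=cv2.contourArea)
    return ray(d,c[:,0]+[u0,v0],z).astype(np.float32)
def rect(p):
    (x,y),s,_=cv2.minAreaRect(p); b=cv2.boxPoints(((x,y),s,_))
    e=[b[1]-b[0],b[2]-b[1]]; l=max(e,key=np.linalg.norm)
    a=np.degrees(np.arctan2(l[1],l[0]))
    return np.array([x,y]),sorted(s),a
E
python3 - <<'E'
import pickle,cv2,numpy as np
from h import *
d=pickle.load(open("top0.pkl","rb"))
W=((0,0,120),(179,70,255))
for n,box,lo,hi,z in [("case",(288,165,358,225),(0,0,120),(179,70,255),26),("sq",(224,140,272,188),*W,45),("round",(220,218,268,264),(0,0,90),(179,70,255),45),
  ("mat",(163,165,225,230),(0,0,70),(179,80,255),1),("bar",(146,168,162,226),(0,0,175),(179,70,255),18),("phone",(130,225,205,272),(0,80,60),(179,255,255),9)]:
    p=blob(d,box,lo,hi,z); c,s,a=rect(p); print(n,c.round(1),np.round(s,1),round(a,1), "circ" if n!="round" else cv2.minEnclosingCircle(p))
cv2.imwrite("pics/crop1.png",cv2.resize(d["img"][130:275,120:420,::-1],(800,387),interpolation=cv2.INTER_CUBIC))
E
```

```text
case [ 554.5 -158. ] [ 93.1 126.9] 81.7 circ
sq [632.   16.7] [81.5 82.8] -4.9 circ
round [453.1  29. ] [79.6 79.8] 89.1 ((453.1285095214844, 29.322935104370117), 41.611995697021484)
mat [558.2 149. ] [148.4 154.5] -0.7 circ
bar [559.9 230.9] [ 16.8 110. ] -4.0 circ
phone [434.  210.6] [ 76.  152.5] 84.0 circ
```

View pics/crop1.png

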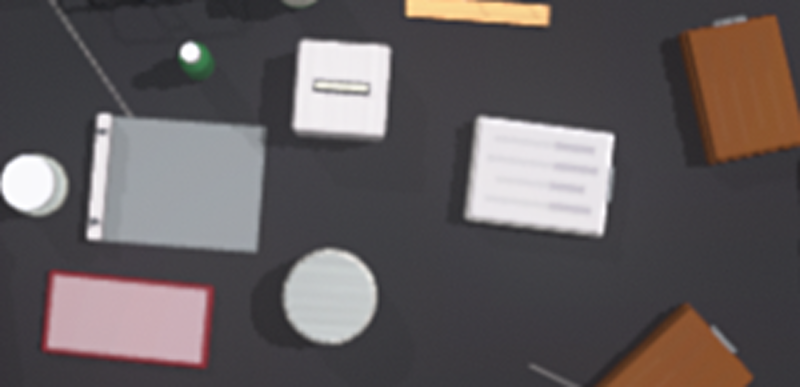

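The zoomed crop confirms the target: the white tray with four tools at crop (540,175), with a small latch on its rear end at (610,180). The two brown boxes don't fit the description. The sizes also check out at about 93x127, against 92x124. Next I'll refine the bay direction and move to the far side of the case for a sideways alignment push.

Run:
```python
import pickle,cv2,numpy as np
from h import *
from rig import r
d=pickle.load(open("top0.pkl","rb"))
hsv=cv2.cvtColor(d["img"],cv2.COLOR_RGB2HSV); print("V mat",hsv[200,190],"counter",hsv[230,290])
p=blob(d,(150,165,226,230),(0,0,85),(179,90,255),1,3); print("mat+bar",*rect(p))
p=blob(d,(163,165,226,230),(0,0,85),(179,90,170),1,3); print("mat",*rect(p))
s=r.get_state(); print(s["tool_rot"],s["force"])
a=np.radians(85.5);u=np.array([np.cos(a),np.sin(a)]);v=np.array([-u[1],u[0]])
O=np.array([555.,160.7])
B=lambda x,y:O+x*u+y*v
for yaw in (-4.5,175.5):
  P=B(-318,-100); print(yaw,r.inverse_kinematics([*P,6],[np.pi,0,np.radians(yaw)]))
for yaw in (85.5,-94.5):
  for x in (-420,-62): print(yaw,r.inverse_kinematics([*B(x,0),6],[np.pi,0,np.radians(yaw)]))
```

```text
V mat [107  14 167] counter [130  23  68]
mat+bar [563.86169434 166.35067749] [134.5482635498047, 157.7361297607422] 84.884766
mat [563.20111084 157.99235535] [134.56947326660156, 141.0017852783203] 84.967125
[-3.13948654e+00 -1.09280819e-04  4.52788073e-01] [-0.3451654  -0.26910215 -0.35697214]
-4.5 [-3.21903572e-01  5.73729381e-01  1.67302865e+00 -4.44089210e-16
  8.94834623e-01  1.32743257e+00]
175.5 [-0.32190357  0.57372938  1.67302865  0.          0.89483462 -1.81416008]
85.5 [-5.33782047e-01  4.68832131e-01  1.84491171e+00 -4.44089210e-16
  8.27848809e-01 -4.55242230e-01]
85.5 [ 9.99554451e-02  4.33315098e-01  1.90120733e+00 -4.44089210e-16
  8.07070221e-01  1.78495261e-01]
-94.5 [-5.33782047e-01  4.68832131e-01  1.84491171e+00 -4.44089210e-16
  8.27848809e-01  2.68635042e+00]
-94.5 None
```

```bash
cat >> h.py <<'E'
A=85.2;a=np.radians(A);u=np.array([np.cos(a),np.sin(a)]);v=np.array([-u[1],u[0]]);O=np.array([554.,160.7])
B=lambda x,y,z:[*(O+x*u+y*v),z]
def bay(p): q=np.asarray(p)[...,:2]-O; return np.stack([q@u,q@v],-1)
SIDE=[np.pi,0,np.radians(A-90)]; REAR=[np.pi,0,a]
def case(d,box):
    c,s,an=rect(blob(d,box,(0,0,120),(179,70,255),26)); return bay(c).round(1),np.round(s,1),round(an-A,2)
E
python3 - <<'E'
from h import *
from rig import r
import pickle
r.command_gripper(0.6)
r.move_ptp(B(-318,-103,120),SIDE)
r.move_linear(B(-318,-103,6),rate=120,guard=8)
print(r.get_state()["tool_pos"],r.get_state()["force"],r.get_state()["grip_width"])
g=r.move_linear(B(-318,-59,6),rate=40,guard=25)
print(g,bay(r.get_state()["tool_pos"]),r.get_state()["force"])
r.move_linear(B(-318,-85,6),rate=100)
r.move_linear(B(-318,-85,130),rate=200)
r.move_ptp(B(-470,0,130),REAR)
d=r.get_image("top");w=r.get_image("wrist")
pickle.dump((d,w),open("1.pkl","wb"))
print(case(d,(285,160,358,235)),r.get_state()["time"])
cv2.imwrite("pics/a1.png",np.hstack([d["img"][130:275,130:370],w["img"][::2,::2][:145]])[:,:,::-1])
E
```

```text
[ 631.05807274 -165.16165104    6.99570873] [0.89337499 0.87320186 0.12613587] 0.5976636207629449
False [-318.05390694  -59.38088567] [0.52383964 0.28162709 0.16183064]
(array([-317.6,  -27.2]), array([ 93.1, 126.9]), np.float32(-3.47)) 7.7333
```

View pics/a1.png

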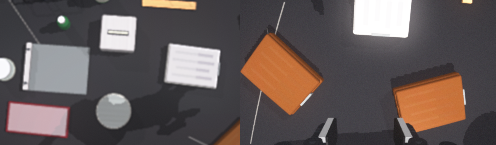

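The case did not move and no force was felt, so I'll check its position against the other views.

Run:
```python
from h import *
import pickle
d,w=pickle.load(open("1.pkl","rb")); s=pickle.load(open("scene0.pkl","rb"))
W=((0,0,120),(179,70,255))
for z in (0,26): print(z,"top",rect(blob(d,(285,160,358,235),*W,z)),"scene",rect(blob(s,(190,140,262,196),*W,z)))
for n,im,uv in (("sq",s,(224,186,288,242)),): print(n,rect(blob(im,uv,*W,45)))
K=lambda d:np.array([[d["fx"],0,d["cx"]],[0,d["fy"],d["cy"]],[0,0,1.]])
for n,im in (("top",d),("scene",s),("wrist",w)):
    V=np.array(im["view"]); print(n,cv2.projectPoints(np.array([[554.5,-158,26.]]),cv2.Rodrigues(V[:3,:3])[0],V[:3,3],K(im),np.array(im["distortion"]))[0].round(), (-V[:3,:3].T@V[:3,3]).round())
cv2.imwrite("pics/w1.png",w["img"][:,:,::-1])
from rig import r
print(r.get_state()["tool_pos"],r.get_state()["joint_pos"])
```

```text
0 top (array([ 556.48754883, -162.22169495]), [95.3604736328125, 129.9995574951172], np.float32(81.72974)) scene (array([ 547.02404785, -167.26972961]), [106.39584350585938, 146.6683807373047], np.float32(81.76273))
26 top (array([ 554.53399658, -158.03846741]), [93.05084991455078, 126.85099029541016], np.float32(81.72973)) scene (array([ 566.79724121, -145.95251465]), [102.18256378173828, 140.86029052734375], np.float32(81.76264))
sq (array([649.09680176,  31.23473358]), [103.16210174560547, 104.00182342529297], np.float32(-4.5290346))
top [[[323. 195.]]] [ 476.   10. 1074.]
scene [[[226. 164.]]] [1046.  371.  657.]
wrist [[[286. -12.]]] [ 520. -237.  311.]
[ 514.77326133 -307.29055018  129.71072569] [-6.10836595e-01  3.26422403e-01  1.74755167e+00  8.67595425e-05
  1.06804829e+00 -5.27325105e-01]
```

View pics/w1.png

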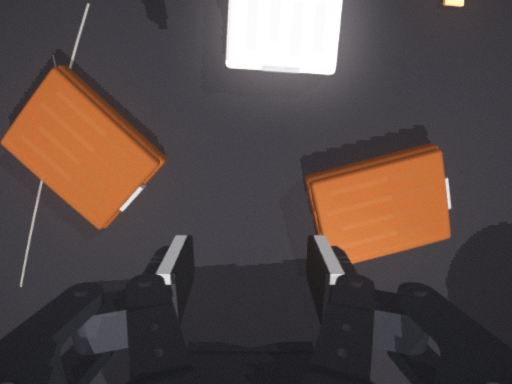

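The wrist view shows the case's rear end with its latch at (280,70), corners at (227,66) and (335,73), and the fingers at (180,240) and (325,245). The brown boxes stay to either side. I'll cast those points into the world.

Run:
```python
from h import *
import pickle
d,w=pickle.load(open("1.pkl","rb"))
print("case rear corners from wrist z26",bay(ray(w,[(227,66),(335,73)],26)))
print("top same: ",bay(ray(d,cv2.boxPoints(cv2.minAreaRect(np.array([[0,0]],np.float32)))[:1],26))*0)
print("brown boxes wrist",ray(w,[(165,160),(307,185)],26))
K=lambda d:np.array([[d["fx"],0,d["cx"]],[0,d["fy"],d["cy"]],[0,0,1.]])
V=np.array(w["view"])
T=np.array([514.77,-307.29,129.7])
for h in (0,8,13,26): 
  P=np.array([[*(T[:2]+s*25.5*v),T[2]+h] for s in (1,-1)])
  print(h,cv2.projectPoints(P,cv2.Rodrigues(V[:3,:3])[0],V[:3,3],K(w),np.array(w["distortion"]))[0].round().tolist())
p=blob(d,(285,160,358,235),(0,0,120),(179,70,255),26); print(bay(cv2.boxPoints(cv2.minAreaRect(p))).round(1).tolist())
```

```text
case rear corners from wrist z26 [[-376.48481259   18.89490977]
 [-381.34517039  -68.04682354]]
top same:  [[ 0. -0.]]
brown boxes wrist [[ 443.21291858 -284.34263099]
 [ 563.12956654 -316.60981208]]
0 [[[206.0, 223.0]], [[296.0, 223.0]]]
8 [[[205.0, 228.0]], [[298.0, 228.0]]]
13 [[[203.0, 232.0]], [[299.0, 232.0]]]
26 [[[200.0, 242.0]], [[303.0, 242.0]]]
[[-378.1, 23.1], [-383.7, -69.8], [-257.1, -77.5], [-251.5, 15.4]]
```

Run:
```python
from h import *
from rig import r
r.command_gripper(0.5)
r.move_linear(B(-414,-27,130),rate=200)
r.move_linear(B(-414,-27,15),rate=150,guard=8)
g=r.move_linear(B(-414,-27,-16),rate=20,guard=5)
s=r.get_state();print(g,s["tool_pos"],bay(s["tool_pos"]),s["force"],s["grip_width"],s["time"])
```

```text
False [ 546.42590556 -254.20654875  -15.82217509] [-414.08519698  -27.17095416] [-0.07458427 -0.2926859  -0.7256143 ] 0.5002385019612735 11.0583
```

No contact even at TCP z = -16, so the tips sit well behind the nominal TCP at this opening. I'll probe further down.

Run:
```python
from h import *
from rig import r
g=r.move_linear(B(-414,-27,-45),rate=15,guard=4)
s=r.get_state();print(g,s["tool_pos"],s["force"],s["time"])
w=r.get_image("wrist");cv2.imwrite("pics/w2.png",w["img"][:,:,::-1])
```

```text
True [ 546.2392255  -254.10178145  -39.68210948] [-0.18389338  1.44491058  3.87849986] 12.475
```

View pics/w2.png

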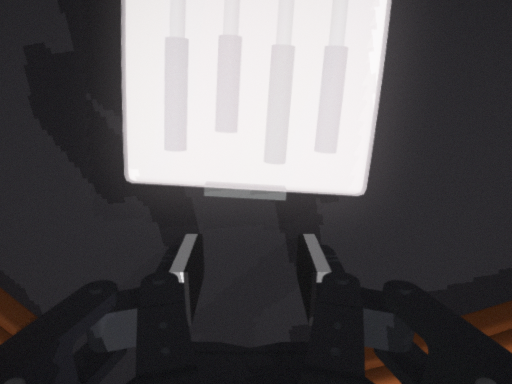

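The fingertips touch the counter at TCP z = -39.7 with opening 0.5, so the real tips are about 40 mm behind the reported TCP. The image shows the same, with the pads at rows 235–280. I'll use that offset: TCP z = -26 puts the tips at about z 14. Now I'll redo the side push.

Run:
```python
from h import *
from rig import r
r.move_linear(B(-414,-27,60),rate=200)
r.move_ptp(B(-318,-107,50),SIDE)
r.move_linear(B(-318,-107,-26),rate=120,guard=8)
g=r.move_linear(B(-318,-60,-26),rate=40,guard=25)
print(g,bay(r.get_state()["tool_pos"]),r.get_state()["force"])
r.move_linear(B(-318,-85,-26),rate=100)
r.move_linear(B(-318,-85,50),rate=200)
r.move_ptp(B(-430,0,50),REAR)
d=r.get_image("top")
print(case(d,(285,160,358,235)),r.get_state()["time"])
```

```text
False [-318.02753868  -59.96879131] [ 0.25130053 -0.4518611   0.16568536]
(array([-320.3,   -1.7]), array([ 92.8, 126.8]), np.float32(-0.02)) 19.3917
```

The side push worked: the case is now at y -1.7 with 0.0° rotation. Next I push from the rear to just before the gap, then re-measure it together with the dispensers.

Run:
```python
from h import *
from rig import r
import pickle
r.move_linear(B(-430,-1.5,50),rate=200)
r.move_linear(B(-430,-1.5,-26),rate=150,guard=8)
g=r.move_linear(B(-334,-1,-26),rate=60,guard=25)
print(g,bay(r.get_state()["tool_pos"]),r.get_state()["force"])
d=r.get_image("top");pickle.dump(d,open("2.pkl","wb"))
s=r.get_image("scene")
W=((0,0,120),(179,70,255))
p=blob(d,(265,160,330,235),*W,26);q=bay(cv2.boxPoints(cv2.minAreaRect(p))).round(1)
print(rect(p),q.tolist(),case(d,(265,160,330,235)))
c,sz,an=rect(blob(d,(224,140,272,188),*W,45)); print("sq",bay(c),sz,an)
p=blob(d,(220,218,268,264),(0,0,90),(179,70,255),45); print("round",bay(cv2.minEnclosingCircle(p)[0]),bay(rect(p)[0]))
print(r.get_state()["time"])
cv2.imwrite("pics/c2.png",np.vstack([cv2.resize(d["img"][130:275,130:370],(720,435),interpolation=2)])[:,:,::-1])
```

```text
False [-334.01450347   -0.92342136] [-0.65205394 -0.93862861  0.04487023]
(array([ 531.14331055, -105.40083313]), [97.05147552490234, 138.2027130126953], np.float32(84.495186)) [[-335.6, 49.9], [-336.8, -47.2], [-198.6, -48.9], [-197.4, 48.2]] (array([-267.1,    0.5]), array([ 97.1, 138.2]), np.float32(-0.7))
sq [-136.85148557  -89.72822385] [81.37838745117188, 82.84840393066406] -4.853891
round [-138.95840411   89.73996965] [-139.2029918    90.11795397]
22.15
```

View pics/c2.png

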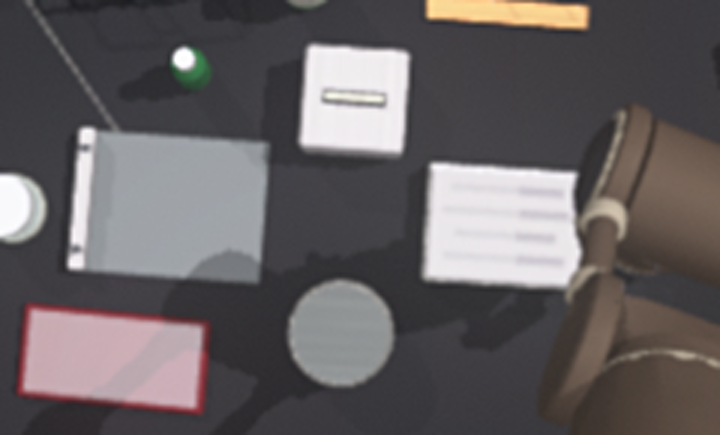

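The view shows the case squarely ahead of the gap, front end at about (428,222) in the crop. The arm hides its rear, so I'll fit the visible long edges.

```bash
cat >> h.py <<'E'
def edges(d,box,x0,x1):
    b=bay(blob(d,box,(0,0,120),(179,70,255),26)); k=b[(b[:,0]>x0)&(b[:,0]<x1)]
    out=[]
    for sg in (1,-1):
        q=k[sg*k[:,1]>25]; m,c=np.polyfit(q[:,0]-(x0+x1)/2,q[:,1],1); out+=[round(c,2),round(np.degrees(np.arctan(m)),2)]
    return out,b[:,0].max()
E
python3 - <<'E'
from h import *
import pickle
print(edges(pickle.load(open("2.pkl","rb")),(265,160,330,235),-265,-207))
E
```

```text
([np.float64(43.94), np.float64(0.36), np.float64(-46.67), np.float64(-0.62)], np.float64(-197.90991617491238))
```

Run:
```python
from h import *
from rig import r
import pickle
g=r.move_linear(B(-274,0.5,-26),rate=60,guard=15)
d=r.get_image("top"); print(g,bay(r.get_state()["tool_pos"]),r.get_state()["force"],edges(d,(240,160,300,235),-170,-145))
if not g:
    g=r.move_linear(B(-100,0.5,-26),rate=60,guard=15)
    d=r.get_image("top"); pickle.dump(d,open("3.pkl","wb")); print(g,bay(r.get_state()["tool_pos"]),r.get_state()["force"],r.get_state()["time"])
    cv2.imwrite("pics/c3.png",cv2.resize(d["img"][130:275,130:370],(720,435),interpolation=2)[:,:,::-1])
```

```text
False [-274.14938204    0.38220539] [-0.13425306 -0.03221186 -0.30483238] ([np.float64(64.38), np.float64(28.07), np.float64(-100.27), np.float64(3.97)], np.float64(-118.0679895828974))
False [-100.07248733    0.50973371] [ 0.04392186 -0.63576446  0.04543083] 26.45
```

View pics/c3.png

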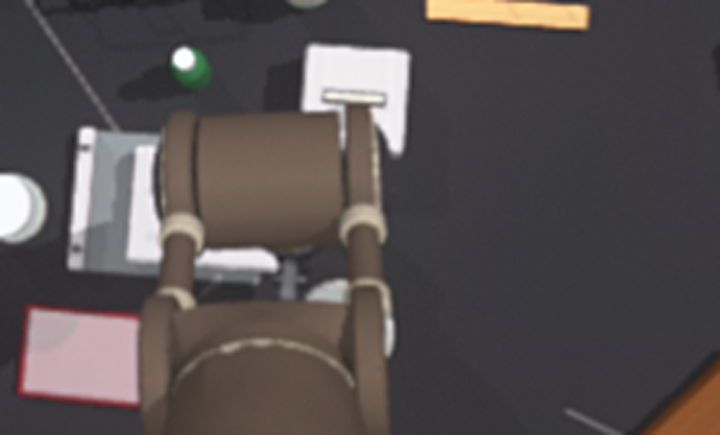

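The case is through the gap and on the mat, square, with its front at crop (132,205) and the bar at (80,198). Now the final seating push, then I let go.

Run:
```python
from h import *
from rig import r
import pickle
g=r.move_linear(B(-82,0.5,-26),rate=50,guard=15)
if not g: g=r.move_linear(B(-60,0.5,-26),rate=15,guard=15)
s=r.get_state();print(g,bay(s["tool_pos"]),s["force"])
r.hold(0.3)
x=bay(s["tool_pos"])[0]
r.move_linear(B(x-14,0.5,-26),rate=40)
r.move_linear(B(x-14,0.5,120),rate=150)
r.move_ptp(B(-300,0,180),REAR)
d=r.get_image("top");s=r.get_image("scene");print(r.get_state()["time"])
print(edges(d,(157,165,222,232),-50,50))
t=cv2.resize(d["img"][110:275,120:300],(545,500),interpolation=2)
cv2.imwrite("pics/f.png",np.hstack([t,cv2.resize(s["img"][165:295,270:336],(254,500),interpolation=2)])[:,:,::-1])
```

```text
True [-66.98918118   1.0192718 ] [-0.19501882 -0.34621945  0.15414839]
30.9917
([np.float64(54.13), np.float64(2.69), np.float64(-52.85), np.float64(-0.36)], np.float64(75.9013702294331))
```

View pics/f.png

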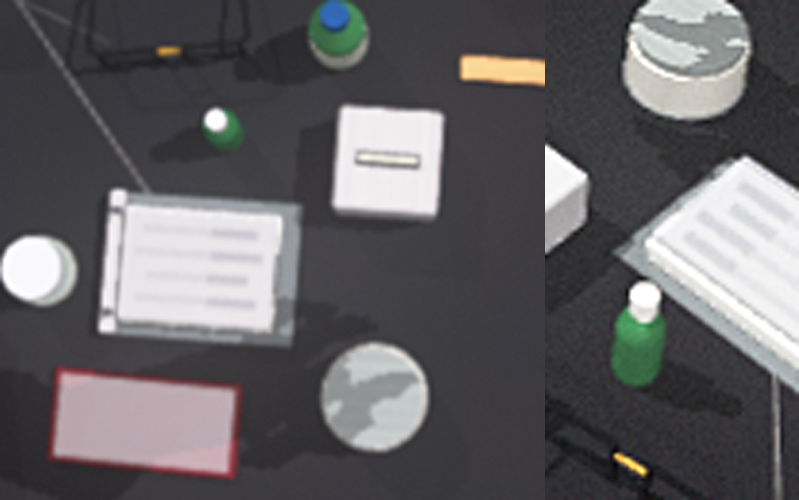

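The case appears to be against the bar. I'll repeat a slow, firmer push to confirm the stop is hard and to square the case, then look closely at the bar.

Run:
```python
from h import *
from rig import r
x=-67
r.move_ptp(B(x-16,0.5,60),REAR)
r.move_linear(B(x-16,0.5,-26),rate=120,guard=8)
g=r.move_linear(B(-58,0.5,-26),rate=12,guard=25)
s=r.get_state();print(g,bay(s["tool_pos"]),s["force"])
x=bay(s["tool_pos"])[0]
r.move_linear(B(x-14,0.5,-26),rate=40)
r.move_linear(B(x-14,0.5,120),rate=150)
w=r.get_image("wrist")
r.move_ptp(B(-300,0,180),REAR)
d=r.get_image("top");s=r.get_image("scene");print(r.get_state()["time"])
c,sz,an=rect(blob(d,(157,168,222,230),(0,0,185),(179,70,255),26,3));print(bay(c),sz,an-A)
f=lambda im,W,H:cv2.resize(im,(W,H),interpolation=2)
cv2.imwrite("pics/g.png",np.hstack([f(d["img"][165:230,145:225],400,325),f(s["img"][195:275,285:385],400,325)])[:,:,::-1])
cv2.imwrite("pics/g.png",np.vstack([cv2.imread("pics/g.png"),f(w["img"][:137,:],800,214)[:,:,::-1]]))
```

```text
True [-67.28554348   0.67827449] [ 1.06515112 -1.98779955  1.0861788 ]
37.2583
[ 6.63514788 -5.26580432] [106.16146087646484, 130.82521057128906] 4.1091537
```

View pics/g.png

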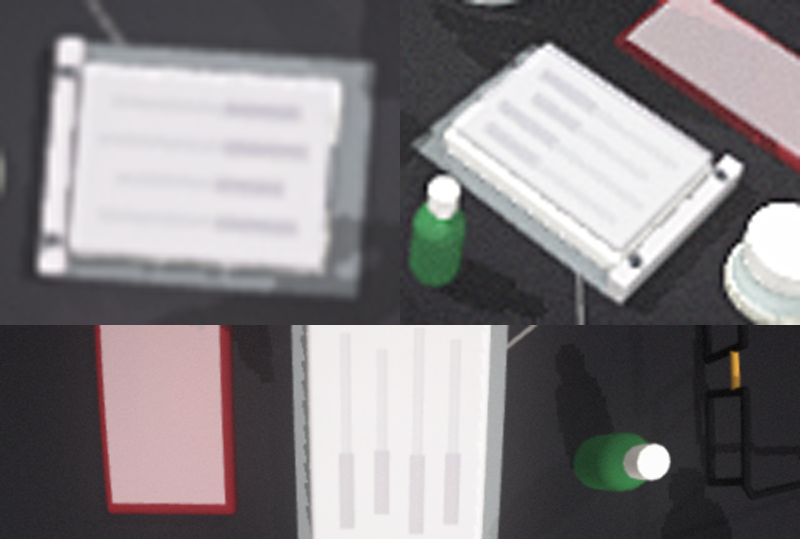

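The final view shows the case flush and square against the bar in both cameras, within the mat on both sides. The stop position repeated (-67.0 and -67.3), the phone, drops and jar have not moved, and the gripper is clear.

```bash
python3 -c "
from rig import r
print(r.job_done())"
```

```text
the job is handed in; nothing more can be done
None
```

I pushed the case through the gap onto the mat, where it sits flush and square against the stop bar; the other items looked unmoved, the gripper is clear, and I handed the job in at about 37 s.

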